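Seat the remover bottle in the jewellery tower and open its safety cap

ROBOT

A 7-joint arm with a two-finger parallel gripper is mounted at the origin on the work surface. World frame = base frame: x ahead of the robot, y to its left, z up, the work surface at z = 0. Lengths are in m, angles in rad, forces in N, time in s.
With the tool pointing down it reaches from about 0.35 to 0.9 m from the base axis. Payload 8.1 kg.
Tool frame: the origin (TCP) lies at the very end of the fingers, on their centre line; the grasp point (between the pads) lies 19 mm behind it (arm.tcp_to_grasp is the z of the grasp point in the tool frame, in m); z points along the fingers, y is the line along which they close (so a half turn about z gives the same grasp; the last joint's range is limited). The gripper opens to 92 mm and grips with 3 to 60 N. Pads are 19 mm wide; open, the fingers measure 130 mm over their backs; the gripper's body (75 mm by 190 mm) begins 47 mm behind the grasp point.
Start: joints at [-1.283, 0.434, 0.025, 1.573, -0.012, 1.134, -0.075], TCP at [0.238, 0.578, 0.191] pointing down, gripper open.
Joint ranges: [-2.62, 2.62], [-0.44, 2.09], [-1.27, 1.32], [0.08, 2.57], [-1.32, 4.46], [0.12, 2], [-2.74, 2.74]. Speed limits (rad/s): [2.22, 2.22, 3.01, 3.01, 3.14, 3.14, 3.14].

INTERFACE

Orientations are given as a rotation vector (axis times angle).
In Python, from cell import readout, vision, sign_off, arm gives the robot as it stands. The module is installed in compiled form; this text tells all that it offers.
- The arm moves only by the shell command python3 -m creep 'ROWS' [FORCE]. ROWS is JSON, a list of rows, each a list of 5 numbers: the shift along the tool's x, y, z in units of 4 cm (1.0 is 4 cm), then the turn about the tool's z in units of 4 degrees (1.0 is 4 degrees), then the opening, from 0 (shut) to 1 (fully open). A call has 1 to 12 rows; each row shifts and turns the commanded pose from where the row before left it, along the tool's axes as they then stand; what a row does not reach is not made up. A row lasts 1/8 s, in which the tool goes at most 62.5 mm and 10.7 degrees, less where a joint would pass 70% of its speed; a pose out of reach is approached as far as the arm can. A call with a number of a shift or a turn outside -1 to 1 is refused whole. A call with a gripper value outside its range is refused whole. The fingers move at their own pace and stop on an object; FORCE is the grip in N (left out, the last holds). Time passes only in rows, so rows that do not move let the fingers close. It gives the time, the measured TCP pose, the force, the opening and the grip force at its end, in the units of the state.
- readout.observe(): the state, without advancing time (a new reading comes with each control period).
- vision.get_image(name): name is "scene" or "top"; returns a dict with "pixels" (420x560x3 uint8, blue, green, red), "z_map" (420x560 float32, m along the optical axis (not along the pixel's ray), 0 where there is no reading), "camera_matrix" (3x3 intrinsics, pixels), "position" and "rotation" of the camera in the world. Camera axes: x right, y up, looking along -z (the intrinsics and any distortion apply to the point x, -y, -z); pixel columns grow to the right and rows downward; lengths in m; the calibration is good to about 2 mm. A picture is of the moment at which its call begins.
- sign_off(): hands the job in; it is judged then, once.
The state is a dict: "clock": time; "joints": joint angles; "dq": joint speeds; "joint_efforts": joint torques, N m; "position": TCP position; "ee_rot": TCP orientation; "force": force on the tool from outside, world axes, zero at the start; "ft_torque": the same for the moment, N m; "width": opening from 0.0 (shut) to 1.0 (fully open); "gripper_force": force on a finger pad.
Only numpy, scipy, OpenCV 4.12 (cv2) and the standard library are available. Lean on these libraries where they do the work, as an engineer would, in place of code of your own. Each camera call takes 0.05 s, during which the arm holds its last target. There are 200 camera calls.

TASK

Stand the oblong bottle of nail-polish remover fully down in the close-fitting well of the bamboo jewellery tower so that it cannot turn, then open it there: press its safety cap down, twist it anticlockwise while pressed until it is free, and lift it off. Finish still holding the cap in the gripper, level and about 5 cm clear above the mouth of the open bottle, which stays fully down in the well. Keep the bottle upright throughout, and leave the hair straightener, the comb and the roll-on bottle where they are.

Things in the scene. Friction and masses are not known exactly. Their poses are not given: they have to be found in the camera images.
- bottle: Loose upright bottle of nail-polish remover, about 0.2 kg: plain amber plastic, oblong body 44 mm (its x) by 58 mm (its y), upright sides to 78 mm, then a low round shoulder (radius 20 mm) to 86 mm. 121 mm high with its cap on. Origin: centre of its underside, z up. Starts on the robot's right, nearer or farther than the roll-on; its x axis within 0.7 rad of the world's.
- cap: White ribbed safety cap, 42 mm across, 26 mm high, 40 g, a loose part that starts locked on the bottle and holds even if the bottle is lifted by it. Origin: centre of its lower rim, z up, x along the bottle's x when locked; locked, the rim is 95 mm above the bottle's underside with 9 mm of free space below it, so the side to grip spans 95 to 121 mm. See cap_mark for how it opens.
- cap_mark (a point): Point on the cap's rim towards its x, 20.5 mm off its axis (an arrow on top points that way). To open: push the cap 3.5 to 5 mm straight down on its inner spring (3 N to start, 8 N at 3.5 mm, 10.5 N at the 5 mm stop), turn it anticlockwise seen from above while pressed, lift. Free at 55 to 125 degrees from locked (80 is good); clockwise is blocked. Turn needs little torque. Grip firmly.
- tower: Stepped bamboo jewellery tower, fixed, 80 mm deep (its x), tiers along its y: the lowest, 45 mm high, y -46 to 46 mm, has the bottle well in its middle; the next (to y 116) is 75 mm high, the last (to y 186) 105 mm, each with a bead bracelet on top (13 mm more); drawers face -x. Origin: on the surface under the well's centre, z up. Yaw within 0.45 rad of the world's.
- well_mouth (a point): Centre of the well's opening, level with the top of the lowest tier, 45 mm above the surface; axes as the tower's. A straight oblong hole 46.5 mm (tower x) by 60.5 mm (tower y) with a 4 mm lead-in chamfer: the bottle's 44 mm side goes along the tower's x, either way round.
- well_floor (a point): Centre of the well's flat floor, 37 mm below the mouth, 8 mm above the surface. A bottle fully down has its underside here.
- straightener: Aluminium hair straightener, clamped shut, 34 mm wide, 265 mm long (along its y), 34 mm high, lying on the chest beyond the work. Origin: about its middle, underside. Leave alone.
- comb: Black plastic rat-tail comb lying flat, 24 mm wide, 215 mm long (along its y), 4 mm high, near the robot. Origin: about its middle, underside. Leave alone.
- rollon: Round glass roll-on bottle with black cap, 28 mm in diameter, 79 mm high, standing. Origin: centre of its underside. Leave alone.
- bottle_mouth (a point): Centre of the bottle's round open mouth, inside the cap, 110 mm above its underside. Neck 24 mm across with two opposite lugs (33 mm over them), under each a 3 mm tooth behind which a hook of the cap sits locked.
Not all that is in view belongs to the job. Of the things shaped like the cap, the white one is meant.

How it is judged:
By the outcome, as a careful person would: the job done as asked, in the order asked, and still so for the second after the job is handed in, while the arm keeps its last pose, push and grip.
It also fails if it takes over 58 s, if anything falls off the work surface, if the arm or the gripper's body presses on something with over 40 N, if the wrist force passes 120 N, or if a joint passes its speed limit or range.

## Working session

There is one attempt and no reset: what is moved stays moved. The work goes in short steps, Python scripts to look and compute and a shell command to move; the robot and the scene stay as the last step left them, time stands still between calls to the robot, and variables do not carry over. Pictures are saved under pics/ and viewed, at most 10 in all, crops included, and the job is handed in when it is done.

```bash
mkdir -p pics; cat > h.py <<'E'
import numpy as np, cv2
from cell import readout, vision, arm
from scipy.spatial.transform import Rotation as R
def grab(n):
    im=vision.get_image(n); return im
def cloud(im):
    K=np.array(im["camera_matrix"]);z=im["z_map"].astype(float);v,u=np.mgrid[:z.shape[0],:z.shape[1]]
    P=np.stack([(u-K[0,2])/K[0,0]*z,-(v-K[1,2])/K[1,1]*z,-z],-1)
    r=np.array(im["rotation"]); r=r if r.shape==(3,3) else R.from_rotvec(r).as_matrix()
    W=P@r.T+np.array(im["position"]);W[z==0]=np.nan
    return W
E
python3 - <<'E'
from h import *
for n in("top","scene"):
    im=grab(n);cv2.imwrite(f"pics/{n}0.png",cv2.resize(im["pixels"],(784,588)));np.save(n+"0.npy",cloud(im));cv2.imwrite(f"pics/{n}0raw.png",im["pixels"])
    print(n,im["position"],im["rotation"],im["camera_matrix"],[k for k in im])
s=readout.observe();print(s);print([a for a in dir(arm) if a[0]!='_'],arm.tcp_to_grasp)
E
```

```text
top [ 0.44571605 -0.09648406  1.06015895] [ 0.09448949 -0.06655299 -1.54854041] [[529.4390476    0.         269.9926954 ]
 [  0.         529.4390476  199.02614448]
 [  0.           0.           1.        ]] ['pixels', 'z_map', 'camera_matrix', 'position', 'rotation']
scene [0.87575474 0.25705906 0.63017368] [0.34013156 0.80477581 2.23431648] [[425.53162921   0.         281.16904918]
 [  0.         425.53162921 211.53548796]
 [  0.           0.           1.        ]] ['pixels', 'z_map', 'camera_matrix', 'position', 'rotation']
{'clock': 0.1, 'joints': array([-1.28259166,  0.43515652,  0.0249824 ,  1.5739688 , -0.01161027,
        1.13402619, -0.07510393]), 'dq': array([-0.0006824 , -0.00047146,  0.00169437, -0.00080744, -0.00116085,
        0.00031588,  0.00102893]), 'joint_efforts': array([ 2.73363177e-03, -6.69124174e+01,  9.88008566e-01, -3.15147936e+01,
       -6.04247209e-02,  3.74518870e-02,  2.94363736e-05]), 'position': array([0.23794606, 0.57739171, 0.18983603]), 'ee_rot': array([-6.10077106e-01, -3.08163045e+00,  2.20752758e-03]), 'force': array([ 0.22599242, -0.03637611,  0.37577574]), 'ft_torque': array([-0.00367566,  0.03267369, -0.01540937]), 'gripper_force': 0.0, 'width': 0.999681372158288}
['PlanningError', 'tcp_to_grasp'] -0.0188
```

View pics/top0.png

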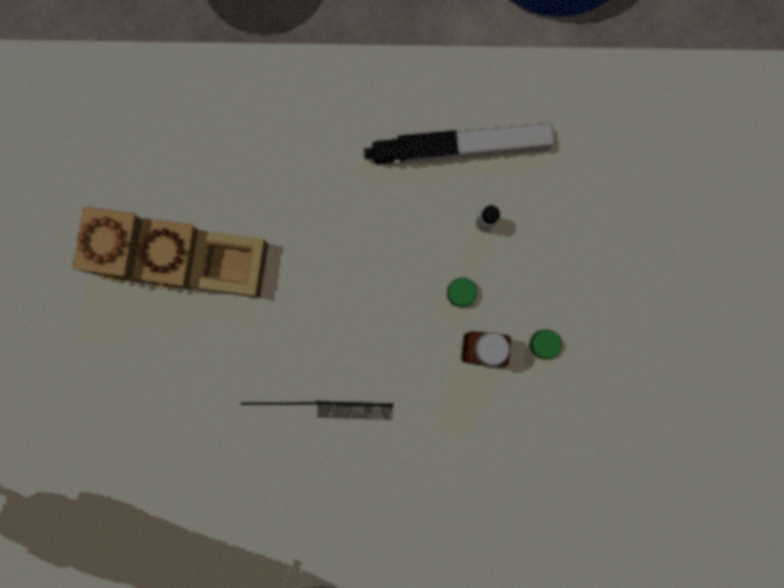

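View pics/scene0.png

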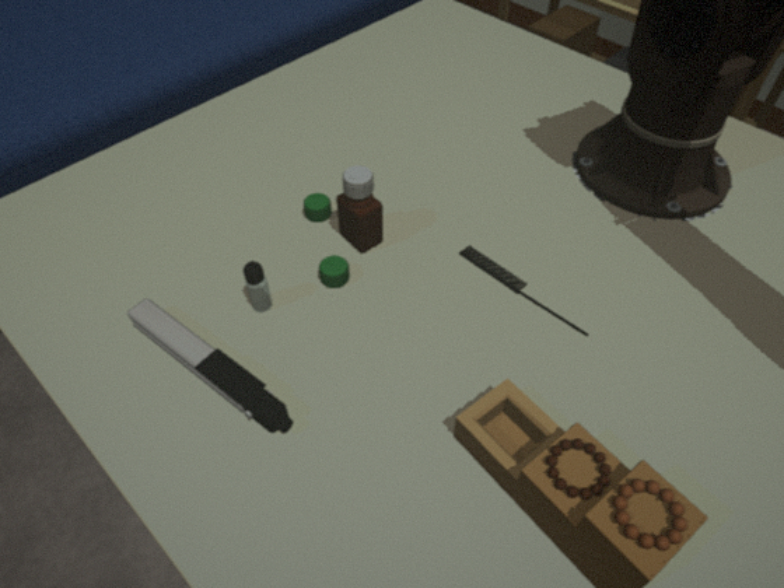

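The top view shows three round, cap-like things, in 784-px coordinates: green at (462,292), green at (546,344), and the white one at (491,349) on top of the amber bottle. The white one fits the description. The well is at (229,265) and the roll-on at (489,216). Next I'll measure and take one confirming crop.

```bash
python3 - <<'E'
from h import *
W=np.load("top0.npy");S=np.load("scene0.npy");s=784/560
def reg(W,u0,u1,v0,v1,z0,z1):
    A=W[int(v0/s):int(v1/s),int(u0/s):int(u1/s)].reshape(-1,3);A=A[~np.isnan(A[:,0])];return A[(A[:,2]>z0)&(A[:,2]<z1)]
def rep(n,A):
    c,d,a=cv2.minAreaRect((A[:,:2]*1000).astype(np.float32));print(n,len(A),np.round(c,1),np.round(d,1),round(a,1),"zmed",np.round(np.median(A[:,2])*1000,1))
rep("cap",reg(W,440,530,320,380,.112,.13))
rep("cap scene",reg(S,320,400,150,210,.112,.13))
rep("bottle",reg(W,440,530,320,380,.02,.13)); rep("shoulder",reg(W,440,530,320,380,.07,.092))
rep("bottle scene",reg(S,325,395,160,260,.01,.09))
for nm,C,b in(("top",W,(60,290,190,310)),("scene",S,(440,720,370,588))):
    rep("t1 "+nm,reg(C,*b,.040,.05));rep("t2 "+nm,reg(C,*b,.072,.078));rep("t3 "+nm,reg(C,*b,.1,.108));rep("all "+nm,reg(C,*b,.03,.13))
rep("rollon",reg(W,465,510,195,240,.06,.1))
a=cv2.imread("pics/top0raw.png");c1=cv2.resize(a[225:275,310:420],(770,350),interpolation=2);b=cv2.imread("pics/top0raw.png")[145:215,50:200];c2=cv2.resize(b,(535,250),interpolation=2)
o=np.zeros((600,770,3),np.uint8);o[:350]=c1;o[350:600,:535]=c2;cv2.imwrite("pics/crop.png",np.clip(o*1.6,0,255).astype(np.uint8))
E
```

```text
cap 440 [ 456.1 -223.1] [40.9 40.1] 4.2 zmed 120.2
cap scene 302 [ 457.3 -221.6] [38.9 40.3] 7.1 zmed 119.8
bottle 789 [ 456.5 -223.8] [58.3 43.9] 84.5 zmed 117.6
shoulder 272 [ 456.6 -223.8] [58.2 43.8] 84.9 zmed 76.0
bottle scene 1124 [ 459.9 -234.1] [137.9  84.3] 49.3 zmed 52.6
t1 top 1211 [575.1 201.5] [227.3  82. ] 84.3 zmed 43.9
t2 top 1103 [580.6 235.9] [112.9  84.3] 83.3 zmed 74.3
t3 top 1218 [586.8 284.5] [72.  84.3] 83.2 zmed 103.8
all top 5217 [574.3 204.8] [233.3  90.2] 83.2 zmed 75.6
t1 scene 2003 [576.1 200.4] [222.8  82.1] 83.0 zmed 44.2
t2 scene 2244 [582.3 250.1] [138.3  85. ] 83.3 zmed 74.5
t3 scene 2789 [586.6 285.6] [70.1 86.1] 83.1 zmed 104.5
all scene 10738 [576.4 205.2] [232.5  86. ] 82.8 zmed 75.8
rollon 144 [ 638.3 -226.8] [23.3 23.5] 54.3 zmed 76.2
```

View pics/crop.png

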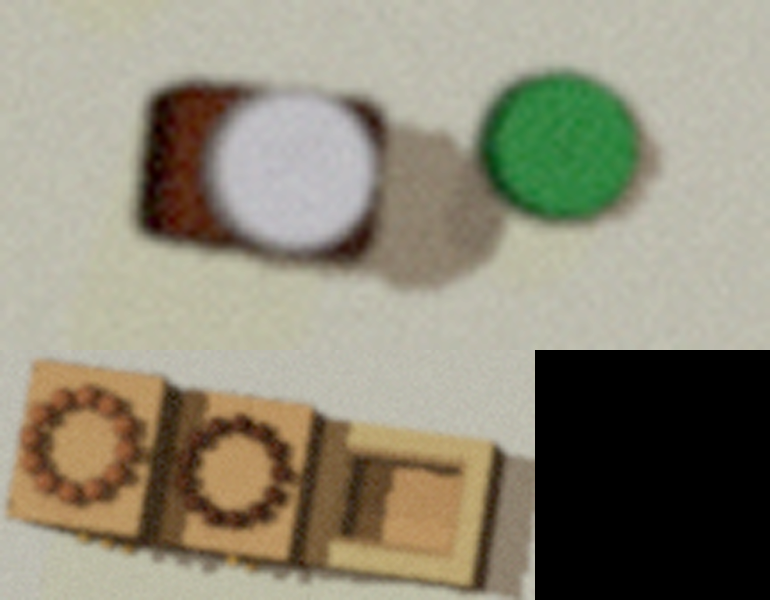

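The crop confirms the white cap on the bottle, with its centre at about (293,170). The nearby green cap at (560,145) lies on the table. The bottle is at about (0.4565, -0.2235) with yaw -5.1°. The tower is at about (0.568, 0.135) with yaw -6.9°.

I'll turn the tool first so its axes line up with the world's: tool x = world y, tool y = world x.

```bash
python3 -m creep '[[0,0,0,1,1],[0,0,0,1,1],[0,0,0,1,1],[0,0,0,1,1],[0,0,0,1,1],[0,0,0,1,1],[0,0,0,1,1],[0,0,0,1,1],[0,0,0,1,1],[0,0,0,1,1],[0,0,0,1,1],[0,0,0,1,1]]' 40
python3 -m creep '[[0,0,0,1,1],[0,0,0,1,1],[0,0,0,1,1],[0,0,0,1,1],[0,0,0,0.8,1],[-1,0.3,0,0,1],[-1,0.3,0,0,1],[-1,0.3,0,0,1],[-1,0.3,0,0,1],[-1,0.3,0,0,1],[-1,0.3,0,0,1]]'
cat >> h.py <<'E'
def st():
    s=readout.observe();r=R.from_rotvec(s["ee_rot"]).as_matrix();y=r[:,1]
    print("t",round(s["clock"],2),"p",np.round(s["position"]*1000,1),"yawY",round(np.degrees(np.arctan2(y[1],y[0])),2),"z",np.round(r[:,2],3),"F",np.round(s["force"],1),"T",np.round(s["ft_torque"],2),"w",round(s["width"]*92,1),"g",round(s["gripper_force"],1),"j",np.round(s["joints"],2))
    return s,r
def need(p,yaw=None):
    s,r=st();print("units tool",np.round(r.T@(np.array(p)-s["position"])/.04,2))
E
python3 -c "
from h import *
need([.4565,-.2235,.16])"
```

```text
clock: 1.6
position: [0.2379, 0.5776, 0.1901]
ee_rot: [1.814, 2.565, -0.001]
force: [0.6, -0.1, 1.1]
width: 0.999
gripper_force: 0.0
clock: 2.98
position: [0.3119, 0.3369, 0.1904]
ee_rot: [2.213, 2.229, -0.001]
force: [-0.6, 0.1, 0.0]
width: 0.998
gripper_force: 0.0
t 2.98 p [311.9 336.9 190.4] yawY 0.41 z [-0. -0. -1.] F [-0.6  0.1  0. ] T [-0.07 -0.02  0.05] w 91.8 g 0.0 j [-1.26  0.16  0.36  1.98 -0.07  1.01 -0.85]
units tool [-14.03   3.51   0.76]
```

```bash
python3 -m creep '[[-1,0.25,0,0,1],[-1,0.25,0,0,1],[-1,0.25,0,0,1],[-1,0.25,0,0,1],[-1,0.25,0,0,1],[-1,0.25,0,0,1],[-1,0.25,0,0,1],[-1,0.25,0,0,1],[-1,0.25,0,0,1],[-1,0.25,0,0,1],[-1,0.25,0,0,1],[-1,0.25,0,0,1]]'
python3 -m creep '[[-1,0.25,0,0,1],[-1,0.25,0.2,0,1],[0,0,0.2,0,1],[0,0,0,0,1]]'
python3 - <<'E'
from h import *
need([.4565,-.2235,.093])
im=grab("scene");W=cloud(im);A=W.reshape(-1,3);A=A[~np.isnan(A[:,0])]
B=A[(abs(A[:,0]-.4565)<.04)&(abs(A[:,1]+.2235)<.04)&(A[:,2]>.1)&(A[:,2]<.124)];print(len(B),B.min(0),B.max(0))
cv2.imwrite("pics/s1.png",cv2.resize(im["pixels"][60:260,150:400],(750,600)))
E
```

```text
clock: 4.47
position: [0.4353, -0.1418, 0.1904]
ee_rot: [-2.213, -2.23, -0.0]
force: [0.3, 0.5, 0.2]
width: 0.998
gripper_force: 0.0
clock: 4.97
position: [0.4548, -0.2199, 0.1736]
ee_rot: [-2.213, -2.227, 0.001]
force: [-0.7, 0.5, 0.9]
width: 0.997
gripper_force: 0.0
t 4.97 p [ 454.8 -219.9  173.6] yawY 0.38 z [-0.002  0.001 -1.   ] F [-0.7  0.5  0.9] T [-0.04  0.04  0.07] w 91.7 g 0.0 j [-0.32  0.32  0.86  1.93 -0.28  1.02  0.68]
units tool [-0.09  0.05  2.02]
411 [ 0.43659301 -0.2417703   0.10015418] [ 0.47759618 -0.20074314  0.12252359]
```

View pics/s1.png

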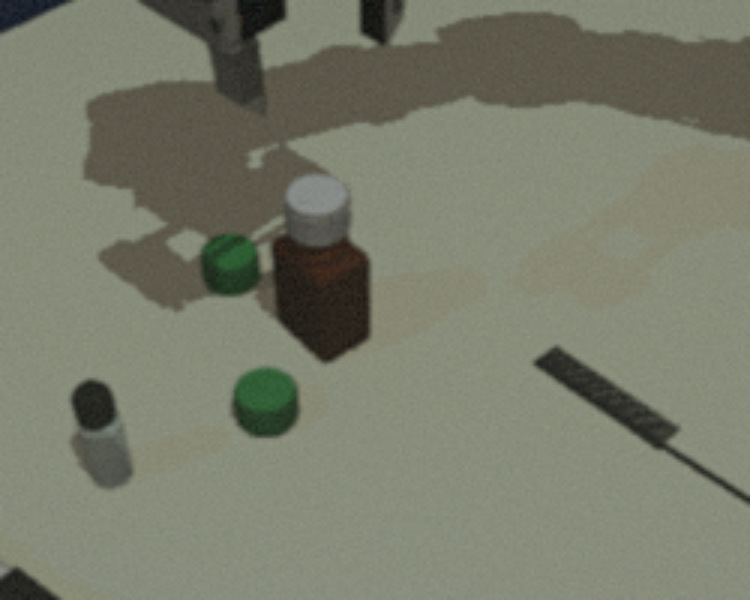

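The bottle stands upright below the open fingers, with its cap at crop (318,195). Both fingers clear it. I'll descend and grip.

```bash
python3 -m creep '[[-0.06,0.05,0.3,0,1],[0,0,0.4,0,1],[0,0,0.4,0,1],[0,0,0.4,0,1],[0,0,0.3,0,1],[0,0,0.2,0,1],[0,0,0,0,1],[0,0,0,0,0.3],[0,0,0,0,0.3],[0,0,0,0,0.3],[0,0,0,0,0.3],[0,0,0,0,0.3]]' 50
python3 -c "
from h import *
st()"
```

```text
clock: 6.52
position: [0.4578, -0.223, 0.0946]
ee_rot: [2.214, 2.229, 0.0]
force: [-0.1, -0.3, 0.0]
width: 0.506
gripper_force: 0.0
t 6.53 p [ 457.8 -223.    94.6] yawY 0.41 z [ 0.  0. -1.] F [-0.1 -0.3  0. ] T [-0.07  0.07  0.06] w 46.6 g 0.0 j [-0.23  0.43  0.78  2.01 -0.41  0.85  0.79]
```

```bash
python3 -m creep '[[0,0,0,0,0.2],[0,0,0,0,0.2],[0,0,0,0,0.2],[0,0,0,0,0.2]]' 55
python3 -m creep '[[0,0,-0.3,0,0.2],[0,0,-0.5,0,0.2],[0,0,-0.5,0,0.2],[0,0,-0.5,0,0.2],[0,0,-0.3,0,0.2],[0,0,0,0,0.2],[0,0,0,0,0.2]]'
python3 - <<'E'
from h import *
st()
W=np.load("top0.npy");im=grab("top");W=cloud(im);A=W.reshape(-1,3);A=A[~np.isnan(A[:,0])]
S=cloud(grab("scene")).reshape(-1,3);S=S[~np.isnan(S[:,0])]
# tower in tower frame
for nm,A in(("top",A),("scene",S)):
  B=A[(abs(A[:,0]-.575)<.09)&(A[:,1]>.06)&(A[:,1]<.36)]
  for yaw in(-6.0,-6.9,-7.8):
    c,s=np.cos(np.radians(yaw)),np.sin(np.radians(yaw));Q=(B[:,:2]-[.568,.1353])@np.array([[c,-s],[s,c]])
    o=[]
    for lo,hi,y0,y1,z0 in((-.046,.046,0,0,.043),(.046,.116,0,0,.073),(.116,.186,0,0,.103)):
      m=(abs(B[:,2]-z0-.001)<.004)&(Q[:,1]>lo-.01)&(Q[:,1]<hi+.01);q=Q[m]*1000
      o+=[(len(q),np.round(np.percentile(q[:,0],[1,99]),1),np.round(np.percentile(q[:,1],[1,99]),1))]
    # edge slopes: x-median vs y of outer edges across tiers
    print(nm,yaw,o)
  c,s=np.cos(np.radians(-6.9)),np.sin(np.radians(-6.9));Q=(B[:,:2]-[.568,.1353])@np.array([[c,-s],[s,c]])
  m=(B[:,2]>.041)&(B[:,2]<.048);q=Q[m]*1000
  # floor of well
  f=(B[:,2]<.02)&(B[:,2]>.003)&(abs(Q[:,0])<.035)&(abs(Q[:,1])<.04);print("floor",f.sum(),np.round(Q[f].min(0)*1000,1),np.round(Q[f].max(0)*1000,1))
  i=q[(abs(q[:,0])<15)];print("hole y",np.sort(i[i[:,1]<0][:,1])[-4:],np.sort(i[i[:,1]>0][:,1])[:4])
  i=q[(abs(q[:,1])<20)];print("hole x",np.sort(i[i[:,0]<0][:,0])[-4:],np.sort(i[i[:,0]>0][:,0])[:4])
E
```

```text
clock: 7.02
position: [0.4578, -0.223, 0.0945]
ee_rot: [-2.214, -2.229, -0.0]
force: [-0.6, 0.5, 0.3]
width: 0.203
gripper_force: 0.0
clock: 7.9
position: [0.4575, -0.2227, 0.178]
ee_rot: [-2.213, -2.229, 0.0]
force: [0.1, 0.7, 0.3]
width: 0.201
gripper_force: 0.0
t 7.9 p [ 457.5 -222.7  178. ] yawY 0.41 z [-0.001  0.    -1.   ] F [0.1 0.7 0.3] T [-0.13  0.08  0.  ] w 18.5 g 0.0 j [-0.31  0.32  0.87  1.92 -0.29  1.03  0.68]
top -6.0 [(1164, array([-39. ,  40.4]), array([-46.1,  46.6])), (1260, array([-39.4,  43.2]), array([ 45.7, 116.6])), (1201, array([-38.4,  44.4]), array([115.2, 185. ]))]
top -6.9 [(1164, array([-39. ,  40.4]), array([-46. ,  46.4])), (1260, array([-40.7,  42. ]), array([ 45.8, 116.6])), (1201, array([-40.8,  41.8]), array([115.3, 184.8]))]
top -7.8 [(1164, array([-39. ,  40.4]), array([-46.1,  46.3])), (1260, array([-42. ,  40.7]), array([ 45.5, 116.8])), (1201, array([-43.2,  39.5]), array([115.4, 185. ]))]
floor 622 [-24.4 -24. ] [33.2 30.9]
hole y [-31.52824575 -31.32390015 -31.07734462 -30.96337388] [29.37414261 30.31850138 30.71080451 30.77326729]
hole x [-
[... 179 characters left out ...]
y([-39.4,  43.7]), array([ 47.3, 115.4])), (2780, array([-38.3,  44.9]), array([117.1, 186. ]))]
scene -6.9 [(1701, array([-39.4,  40.6]), array([-44.9,  45. ])), (2167, array([-40.8,  42.3]), array([ 47.5, 115.8])), (2780, array([-40.6,  42.3]), array([117.2, 186. ]))]
scene -7.8 [(1700, array([-39.5,  40.7]), array([-44.8,  45.2])), (2165, array([-42.1,  40.9]), array([ 47.6, 116.3])), (2780, array([-43.,  40.]), array([117.2, 186.2]))]
floor 780 [-24.5 -30.3] [12.  27.8]
hole y [-29.89301563 -29.6121094  -29.46028501 -29.43052978] [31.27657572 31.295597   31.30615218 31.31652008]
hole x [-22.81368819 -22.76732006 -22.54431322 -22.20668769] [24.04148762 24.10030548 24.20282215 24.35842281]
```

The fingers shut past 42 mm, so the grasp missed. I'll look before doing anything else.

```bash
python3 - <<'E'
from h import *
im=grab("scene");W=cloud(im);np.save("s2.npy",W)
cv2.imwrite("pics/s2.png",cv2.resize(im["pixels"][30:260,150:437],(748,600)))
im=grab("top");W=cloud(im);A=W.reshape(-1,3)
E
```

```text
(no output)
```

View pics/s2.png

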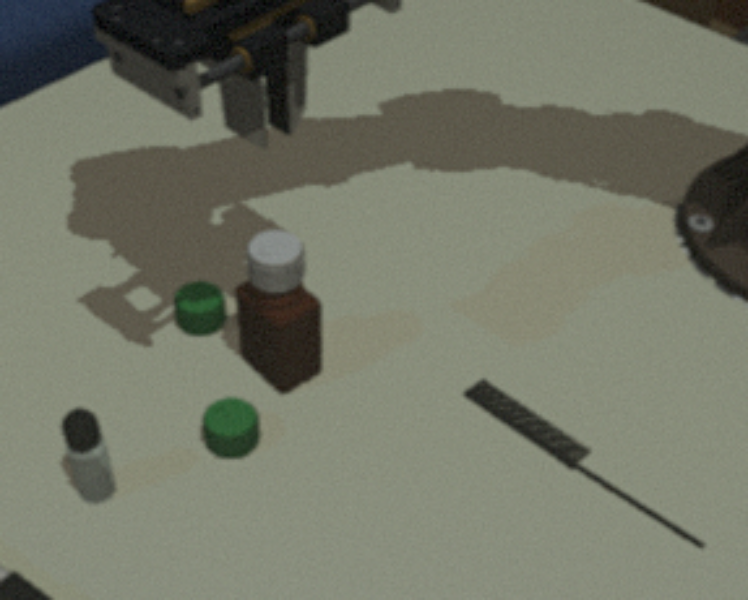

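The bottle stands unmoved, with its cap at (276,255). The fingertips at (265,140) look farther off than the readout says. I'll measure the fingertips with the camera.

```bash
python3 - <<'E'
from h import *
s,r=st()
W=np.load("s2.npy");k=748/287
for (u,v) in((265,143),(262,130),(245,120),(288,130),(278,110),(240,95),(290,100),(276,245),(180,105),(120,55)):
    print((u,v),np.round(W[int(30+v/k),int(150+u/k)]*1000,1))
T=cloud(grab("top")).reshape(-1,3);T=T[~np.isnan(T[:,0])]
B=T[(abs(T[:,0]-.4565)<.03)&(abs(T[:,1]+.2235)<.04)&(T[:,2]>.07)];print(len(B))
A=W.reshape(-1,3);A=A[~np.isnan(A[:,0])]
B=A[(A[:,0]>.3)&(A[:,0]<.6)&(A[:,1]<-.1)&(A[:,1]>-.4)&(A[:,2]>.14)]
for z in range(140,300,10):
    b=B[(B[:,2]*1000>z)&(B[:,2]*1000<z+10)]
    if len(b):print(z,len(b),np.round(b.min(0)*1000),np.round(b.max(0)*1000))
E
```

```text
t 8.1 p [ 457.4 -222.9  178. ] yawY 0.4 z [-0.001  0.    -1.   ] F [ 0.2 -0.5 -0.1] T [-0.08  0.05 -0.01] w 18.5 g 0.0 j [-0.31  0.32  0.87  1.92 -0.29  1.03  0.68]
(265, 143) [ 470.7 -211.3  219.4]
(262, 130) [ 472.  -211.5  229.3]
(245, 120) [ 483.9 -212.1  240.1]
(288, 130) [ 448.5 -212.9  217.8]
(278, 110) [ 448.7 -222.   227.3]
(240, 95) [ 486.5 -212.1  259.1]
(290, 100) [ 446.4 -211.7  238.3]
(276, 245) [ 456.7 -222.9  121. ]
(180, 105) [ 543.9 -195.8  284.6]
(120, 55) [ 543.7 -247.7  293.5]
7141
210 47 [ 440. -231.  212.] [ 475. -210.  220.]
220 118 [ 432. -232.  220.] [ 484. -210.  230.]
230 176 [ 432. -233.  230.] [ 486. -210.  240.]
240 166 [ 432. -233.  240.] [ 486. -210.  250.]
250 162 [ 431. -233.  250.] [ 487. -210.  260.]
260 100 [ 431. -229.  260.] [ 487. -210.  270.]
270 63 [ 376. -258.  270.] [ 545. -190.  280.]
280 501 [ 370. -257.  280.] [ 546. -184.  290.]
290 782 [ 371. -257.  290.] [ 546. -184.  300.]
```

The camera puts the fingertips at z ≈ 0.211 m, while the readout says 0.178. So the reported TCP is about 33 mm too low, though xy agrees within 2 mm. I'll aim for a reported z of 0.061 and check the tips by camera before closing.

```bash
python3 -m creep '[[0,0,0,0,1],[0,0,0,0,1],[0,0,0,0,1],[0,0,0,0,1],[0,0,0,0,1],[0,0,0,0,1],[0,0,0,0,1],[0,0,0.3,0,1],[0,0,0.3,0,1],[0,0,0,0,1]]'
python3 -m creep '[[0,0,0.5,0,1],[0,0,0.5,0,1],[0,0,0.5,0,1],[0,0,0.3,0,1],[0,0,0.2,0,1],[0,0,0.2,0,1],[0,0,0,0,1]]' 
python3 - <<'E'
from h import *
st();im=grab("scene");A=cloud(im).reshape(-1,3);A=A[~np.isnan(A[:,0])]
cv2.imwrite("pics/s3.png",cv2.resize(im["pixels"][60:260,150:400],(750,600)))
B=A[(A[:,0]>.34)&(A[:,0]<.57)&(A[:,1]<-.19)&(A[:,1]>-.26)&(A[:,2]>.05)&(abs(A[:,0]-.457)>.04)]
for z in range(80,170,5):
    b=B[(B[:,2]*1000>z)&(B[:,2]*1000<z+5)]
    if len(b):print(z,len(b),np.round(b.min(0)*1000),np.round(b.max(0)*1000))
E
```

```text
clock: 9.4
position: [0.4568, -0.2226, 0.1532]
ee_rot: [-2.212, -2.228, 0.002]
force: [-0.1, -1.1, 0.7]
width: 0.999
gripper_force: 0.0
clock: 10.28
position: [0.4576, -0.2229, 0.0663]
ee_rot: [-2.213, -2.229, 0.0]
force: [0.7, 1.0, 0.1]
width: 0.998
gripper_force: 0.0
t 10.28 p [ 457.6 -222.9   66.3] yawY 0.4 z [-0.  0. -1.] F [0.7 1.  0.1] T [-0.06  0.02  0.  ] w 91.8 g 0.0 j [-0.2   0.48  0.75  2.04 -0.45  0.79  0.83]
100 15 [ 407. -232.  101.] [ 509. -211.  105.]
105 34 [ 403. -232.  105.] [ 513. -210.  110.]
110 39 [ 398. -233.  110.] [ 520. -210.  115.]
115 59 [ 395. -233.  115.] [ 522. -210.  120.]
120 56 [ 396. -232.  120.] [ 521. -210.  125.]
125 55 [ 394. -232.  125.] [ 523. -210.  130.]
130 63 [ 395. -232.  130.] [ 523. -210.  135.]
135 57 [ 395. -232.  135.] [ 523. -210.  140.]
140 41 [ 396. -227.  140.] [ 522. -210.  145.]
145 29 [ 396. -222.  145.] [ 517. -210.  150.]
150 23 [ 395. -233.  150.] [ 411. -211.  155.]
155 21 [ 394. -232.  155.] [ 411. -210.  160.]
160 10 [ 409. -232.  160.] [ 411. -223.  164.]
165 47 [ 379. -257.  165.] [ 545. -190.  170.]
```

Tips are at about 100 mm and straddle the cap, so I'll go 6 mm lower and grip.

```bash
python3 -m creep '[[-0.02,-0.03,0.15,0,1],[0,0,0,0,1],[0,0,0,0,0.2],[0,0,0,0,0.2],[0,0,0,0,0.2],[0,0,0,0,0.2],[0,0,0,0,0.2],[0,0,0,0,0.2],[0,0,0,0,0.2],[0,0,0,0,0.2]]' 55
python3 -m creep '[[0,0,-0.3,0,0.2],[0,0,-0.5,0,0.2],[0,0,0,0,0.2],[0,0,0,0,0.2]]'
python3 -c "
from h import *
st()"
```

```text
clock: 11.58
position: [0.4564, -0.2238, 0.0605]
ee_rot: [-2.214, -2.229, 0.0]
force: [-1.0, -0.6, 1.0]
width: 0.44
gripper_force: 55.0
clock: 12.08
position: [0.4565, -0.2234, 0.0923]
ee_rot: [-2.213, -2.23, -0.0]
force: [-0.2, -0.6, -2.6]
width: 0.439
gripper_force: 55.0
t 12.07 p [ 456.5 -223.4   92.3] yawY 0.43 z [ 0.  0. -1.] F [-0.2 -0.6 -2.6] T [-0.11  0.06 -0.04] w 40.4 g 55.0 j [-0.23  0.44  0.78  2.02 -0.41  0.85  0.8 ]
```

Gripped: 2.5 N of weight shows and the opening is 40 mm. Next I'll raise it and carry it to above the well.

```bash
python3 -m creep '[[0,0,-0.5,0,0.2],[0.4,0.1,-0.4,0.4,0.2],[0.7,0.2,0,0,0.2],[0.9,0.3,0,0,0.2],[0.9,0.3,0,0,0.2],[0.9,0.3,0,0,0.2],[0.9,0.3,0,0,0.2],[0.9,0.3,0,0,0.2],[0.9,0.3,0,0,0.2],[0.9,0.3,0,0,0.2],[0.7,0.2,0,0,0.2],[0.5,0.1,0,0,0.2]]'
python3 -m creep '[[0.3,0.1,0,0,0.2],[0.05,0.05,0,0,0.2],[0,0,0,0,0.2],[0,0,0,0,0.2]]'
python3 - <<'E'
from h import *
need([.5686,.1353,.122]);im=grab("scene");W=cloud(im);np.save("s4.npy",W);cv2.imwrite("s4raw.png",im["pixels"])
cv2.imwrite("pics/s4.png",cv2.resize(im["pixels"][150:420,250:560],(689,600)))
E
```

```text
clock: 13.58
position: [0.571, 0.1195, 0.1276]
ee_rot: [-2.243, -2.199, 0.002]
force: [0.0, -1.0, -3.1]
width: 0.444
gripper_force: 55.0
clock: 14.08
position: [0.5775, 0.1306, 0.1287]
ee_rot: [2.246, 2.196, -0.0]
force: [0.0, 0.2, -2.6]
width: 0.439
gripper_force: 55.0
t 14.07 p [577.5 130.6 128.7] yawY -1.29 z [ 0. -0. -1.] F [ 0.   0.2 -2.6] T [-0.09  0.06 -0.04] w 40.4 g 55.0 j [-0.84  0.53  0.78  1.78 -0.43  1.02  0.08]
units tool [ 0.11 -0.22  0.17]
```

View pics/s4.png

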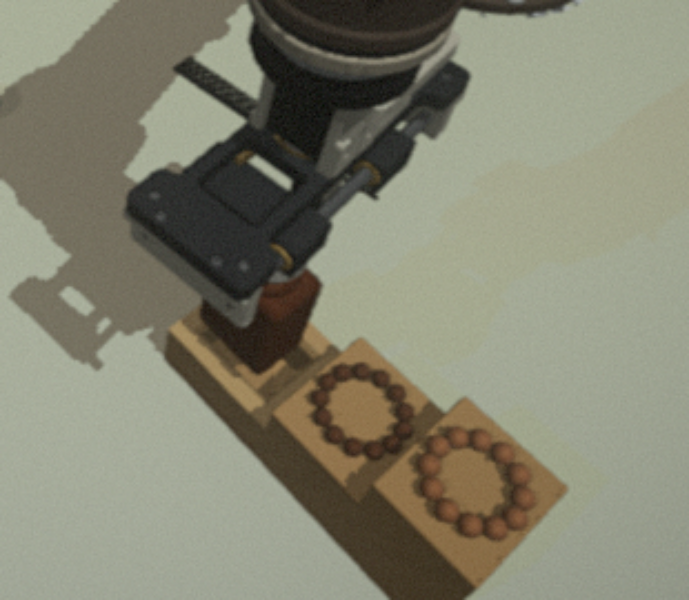

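The bottle hangs over the well at (255,320) in the crop. Its +x and +y faces are visible, so I'll fit planes to them for its pose.

```bash
cat > fit.py <<'E'
from h import *
def fit(W,c,zr):
    A=W.reshape(-1,3);A=A[~np.isnan(A[:,0])]
    A=A[(abs(A[:,0]-c[0])<.045)&(abs(A[:,1]-c[1])<.05)&(A[:,2]>zr[0])&(A[:,2]<zr[1])]
    yaw=-6.9
    # assign to faces in rough bottle frame, then fit lines
    for k in range(4):
        t=np.radians(yaw);q=(A[:,:2]-c)@np.array([[np.cos(t),-np.sin(t)],[np.sin(t),np.cos(t)]])
        X=np.percentile(q[:,0],97) if k==0 else xf; Y=np.percentile(q[:,1],97) if k==0 else yf
        fx=(abs(q[:,0]-X)<.004)&(q[:,1]<Y-.006); fy=(abs(q[:,1]-Y)<.004)&(q[:,0]<X-.006)
        px=np.polyfit(q[fx,1],q[fx,0],1);py=np.polyfit(q[fy,0],q[fy,1],1)
        d=(-np.degrees(px[0])*fx.sum()+np.degrees(py[0])*fy.sum())/(fx.sum()+fy.sum())
        xf=np.median(q[fx,0]);yf=np.median(q[fy,1]);
        if k<3: yaw+=d
    t=np.radians(yaw);Rm=np.array([[np.cos(t),-np.sin(t)],[np.sin(t),np.cos(t)]])
    ctr=c+Rm@np.array([xf-.022,yf-.029])
    print("n",fx.sum(),fy.sum(),"slopes",np.degrees(px[0]).round(2),np.degrees(py[0]).round(2),"yaw",yaw.round(2),"centre mm",(ctr*1000).round(1),"zmin",(A[:,2].min()*1000).round(1), "y-range of x face",np.round(np.percentile(q[fx,1],[1,99])*1000,1),"x-range of y face",np.round(np.percentile(q[fy,0],[1,99])*1000,1))
E
python3 - <<'E'
from fit import *
W=np.load("s4.npy");c=np.array([.577,.131])
fit(W,c,(.078,.14));fit(W,c,(.09,.14))
E
```

```text
n 367 256 slopes 0.14 0.2 yaw -7.46 centre mm [577.3 131.1] zmin 78.0 y-range of x face [-25.3  22.8] x-range of y face [-15.8  16.2]
n 248 212 slopes 0.18 0.2 yaw -7.47 centre mm [577.4 131.1] zmin 90.1 y-range of x face [-24.7  22.9] x-range of y face [-15.5  16.2]
```

```bash
python3 -m creep '[[0.06,-0.1,0,-0.12,0.2],[0.06,-0.11,0.1,0,0.2],[0,0,0.15,0,0.2],[0,0,0.15,0,0.2],[0,0,0,0,0.2],[0,0,0,0,0.2]]'
python3 - <<'E'
from fit import *
st();W=cloud(grab("scene"));c=np.array([.5688,.1355])
fit(W,c,(.07,.125))
E
```

```text
clock: 14.88
position: [0.5694, 0.1366, 0.1125]
ee_rot: [2.235, 2.207, -0.0]
force: [1.1, -0.3, -2.3]
width: 0.442
gripper_force: 55.0
t 14.88 p [569.4 136.6 112.5] yawY -0.73 z [ 0. -0. -1.] F [ 1.1 -0.3 -2.3] T [-0.07  0.03  0.01] w 40.7 g 55.0 j [-0.85  0.53  0.77  1.81 -0.44  0.98  0.09]Traceback (most recent call last):
  File "<stdin>", line 3, in <module>
  File "fit.py", line 11, in fit
    px=np.polyfit(q[fx,1],q[fx,0],1);py=np.polyfit(q[fy,0],q[fy,1],1)
    raise TypeError("expected non-empty vector for x")
TypeError: expected non-empty vector for x
```

```bash
python3 -m creep '[[-0.03,0,0.05,0,0.2],[0,0,0.1,0,0.2],[0,0,0.1,0,0.2],[0,0,0.1,0,0.2],[0,0,0,0,0.2]]'
python3 -c "
from h import *
st()"
```

```text
clock: 15.55
position: [0.569, 0.1356, 0.0981]
ee_rot: [-2.235, -2.207, 0.001]
force: [-0.3, -0.6, -2.6]
width: 0.443
gripper_force: 55.0
t 15.55 p [569.  135.6  98.1] yawY -0.72 z [-0.001 -0.    -1.   ] F [-0.3 -0.6 -2.6] T [-0.1   0.03 -0.  ] w 40.7 g 55.0 j [-0.84  0.55  0.76  1.83 -0.46  0.95  0.1 ]
```

It is already 7 mm in with no contact force.

```bash
python3 -m creep '[[0,0,0.1,0,0.2],[0,0,0.1,0,0.2],[0,0,0.1,0,0.2],[0,0,0.1,0,0.2],[0,0,0.1,0,0.2],[0,0,0.1,0,0.2],[0,0,0.05,0,0.2],[0,0,0,0,0.2]]'
python3 -c "
from h import *
st()"
```

```text
clock: 16.55
position: [0.5692, 0.1356, 0.0724]
ee_rot: [-2.235, -2.207, 0.0]
force: [0.4, -0.8, -2.9]
width: 0.436
gripper_force: 55.0
t 16.55 p [569.2 135.6  72.4] yawY -0.71 z [-0. -0. -1.] F [ 0.4 -0.8 -2.9] T [-0.03  0.05  0.02] w 40.1 g 55.0 j [-0.82  0.58  0.73  1.85 -0.49  0.9   0.13]
```

```bash
python3 -m creep '[[0,0,0.05,0,0.2],[0,0,0.05,0,0.2],[0,0,0,0,0.2]]';python3 -m creep '[[0,0,0.05,0,0.2],[0,0,0,0,0.2]]';python3 -m creep '[[0,0,0.05,0,0.2],[0,0,0,0,0.2]]'
python3 -c "
from h import *
st()"
```

```text
clock: 16.92
position: [0.5693, 0.1357, 0.0686]
ee_rot: [-2.235, -2.208, -0.0]
force: [-0.4, -0.3, -2.9]
width: 0.435
gripper_force: 55.0
clock: 17.18
position: [0.5695, 0.1358, 0.0669]
ee_rot: [2.235, 2.208, 0.001]
force: [-1.0, 0.8, 4.6]
width: 0.439
gripper_force: 55.0
clock: 17.42
position: [0.5697, 0.1358, 0.065]
ee_rot: [2.235, 2.208, 0.002]
force: [-2.1, 1.1, 7.2]
width: 0.443
gripper_force: 55.0
t 17.43 p [569.7 135.8  65. ] yawY -0.71 z [ 0.001  0.001 -1.   ] F [-2.1  1.1  7.2] T [ 0.15  0.44 -0.01] w 40.7 g 55.0 j [-0.81  0.59  0.72  1.85 -0.49  0.89  0.14]
```

The bottle is on the floor of the well, with contact at a reported z of 68.3 as predicted. The spring is pressed about 3.2 mm, so I'll press 1 mm more and then turn.

```bash
python3 -m creep '[[0,0,0.03,0,0.2],[0,0,0,0,0.2],[0,0,0,0,0.2]]'; python3 -m creep '[[0,0,0,-1,0.2],[0,0,0,-1,0.2],[0,0,0,-1,0.2],[0,0,0,-1,0.2],[0,0,0,0,0.2]]'
python3 -c "
from h import *
st()"
```

```text
clock: 17.8
position: [0.5699, 0.1358, 0.0641]
ee_rot: [2.235, 2.207, 0.002]
force: [-2.0, 0.3, 9.3]
width: 0.439
gripper_force: 55.0
clock: 18.42
position: [0.57, 0.1357, 0.0642]
ee_rot: [1.905, 2.497, 0.002]
force: [-2.0, 0.8, 8.2]
width: 0.446
gripper_force: 55.0
t 18.43 p [570.  135.7  64.2] yawY 15.33 z [ 0.001  0.001 -1.   ] F [-2.   0.8  8.2] T [ 0.06  0.3  -0.02] w 41.0 g 55.0 j [-0.76  0.57  0.64  1.85 -0.44  0.87  0.36]
```

```bash
python3 -m creep '[[0,0,0.01,-1,0.2],[0,0,0,-1,0.2],[0,0,0,-1,0.2],[0,0,0,-1,0.2],[0,0,0,-1,0.2],[0,0,0,-1,0.2],[0,0,0,-1,0.2],[0,0,0,-1,0.2]]'; python3 -m creep '[[0,0,0,-1,0.2],[0,0,0,-1,0.2],[0,0,0,-1,0.2],[0,0,0,-1,0.2],[0,0,0,-1,0.2],[0,0,0,-1,0.2],[0,0,0,-1,0.2],[0,0,0,-1,0.2],[0,0,0,0,0.2],[0,0,0,0,0.2]]'
python3 - <<'E'
from h import *
st();im=grab("scene");cv2.imwrite("pics/s5.png",cv2.resize(im["pixels"][150:420,250:560],(689,600)))
E
```

```text
clock: 19.42
position: [0.5701, 0.136, 0.0639]
ee_rot: [1.14, 2.926, 0.002]
force: [-1.4, 1.3, 9.2]
width: 0.442
gripper_force: 55.0
clock: 20.68
position: [0.5702, 0.136, 0.0639]
ee_rot: [0.293, 3.126, 0.002]
force: [-0.7, 0.6, 8.1]
width: 0.44
gripper_force: 55.0
t 20.68 p [570.2 136.   63.9] yawY 79.29 z [ 0.002  0.001 -1.   ] F [-0.7  0.6  8.1] T [ 0.28  0.3  -0.  ] w 40.5 g 55.0 j [-0.56  0.52  0.33  1.83 -0.22  0.83  1.27]
```

View pics/s5.png

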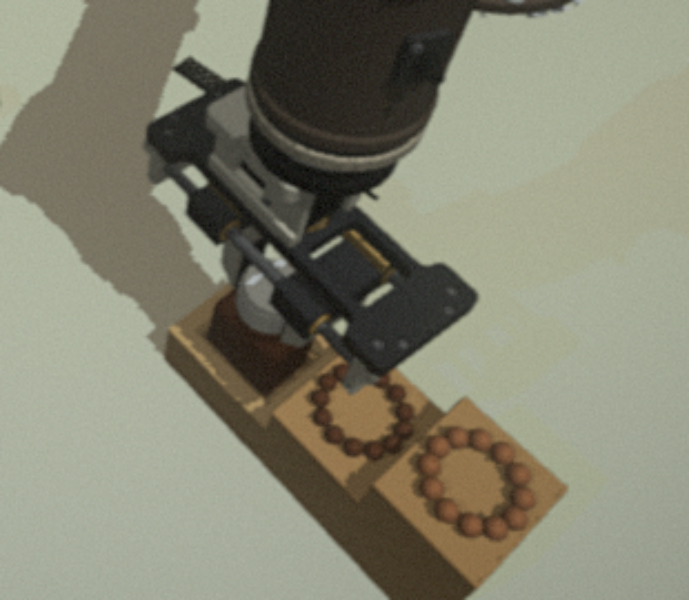

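The wrist has turned 80° under press, and the bottle sits down in the well at (260,340) with the cap at (265,300). Now I'll lift gently and check the weight.

```bash
python3 -m creep '[[0,0,-0.05,0,0.2],[0,0,-0.1,0,0.2],[0,0,-0.1,0,0.2],[0,0,0,0,0.2],[0,0,0,0,0.2]]'
python3 -c "
from h import *
st()"
```

```text
clock: 21.35
position: [0.5689, 0.1354, 0.0726]
ee_rot: [-0.293, -3.127, 0.001]
force: [0.2, -0.0, -0.8]
width: 0.438
gripper_force: 55.0
t 21.35 p [568.9 135.4  72.6] yawY 79.28 z [-0.001 -0.    -1.   ] F [ 0.2 -0.  -0.8] T [ 0.04  0.01 -0.01] w 40.3 g 55.0 j [-0.56  0.5   0.34  1.83 -0.22  0.85  1.26]
```

The cap is free: only about 0.5 N hangs on it. The mouth is at 118 mm, so the rim should be at 168 mm, which is a reported z of about 0.1335.

```bash
python3 -m creep '[[0,0,-0.1,0,0.2],[0,0,-0.2,0,0.2],[0,0,-0.3,0,0.2],[0,0,-0.3,0,0.2],[0,0,-0.3,0,0.2],[0,0,-0.2,0,0.2],[0,0,-0.1,0,0.2],[0,0,0,0,0.2],[0,0,0,0,0.2]]'
python3 - <<'E'
from h import *
need([.5688,.1358,.1335]);im=grab("scene");W=cloud(im)
cv2.imwrite("pics/s6.png",cv2.resize(im["pixels"][150:420,250:560],(689,600)))
A=W.reshape(-1,3);A=A[~np.isnan(A[:,0])]
B=A[(np.hypot(A[:,0]-.5688,A[:,1]-.1358)<.024)]
for z in range(70,220,5):
    b=B[(B[:,2]*1000>z)&(B[:,2]*1000<z+5)]
    if len(b):print(z,len(b),np.round(b.min(0)*1000),np.round(b.max(0)*1000))
E
```

```text
clock: 22.48
position: [0.569, 0.1356, 0.1325]
ee_rot: [-0.293, -3.127, 0.0]
force: [0.0, 0.2, -0.1]
width: 0.441
gripper_force: 55.0
t 22.48 p [569.  135.6 132.5] yawY 79.29 z [-0.001 -0.    -1.   ] F [ 0.   0.2 -0.1] T [ 0.03 -0.    0.01] w 40.6 g 55.0 j [-0.58  0.43  0.36  1.77 -0.18  0.97  1.23]
units tool [ 0.    0.   -0.02]
70 24 [589. 124.  70.] [592. 144.  75.]
75 25 [588. 121.  75.] [592. 143.  80.]
80 103 [550. 113.  80.] [592. 159.  85.]
85 168 [553. 113.  85.] [591. 159.  90.]
90 215 [553. 118.  90.] [589. 156.  95.]
95 57 [559. 129.  95.] [584. 148. 100.]
100 44 [557. 127. 100.] [584. 148. 105.]
105 65 [553. 126. 105.] [586. 148. 110.]
110 103 [553. 126. 110.] [586. 148. 115.]
115 104 [557. 125. 115.] [581. 148. 120.]
165 28 [581. 121. 166.] [590. 155. 170.]
170 67 [574. 113. 170.] [591. 155. 175.]
175 62 [575. 113. 175.] [592. 155. 180.]
180 63 [574. 113. 180.] [591. 155. 185.]
185 97 [560. 113. 185.] [591. 155. 190.]
190 347 [551. 113. 190.] [590. 155. 195.]
195 18 [567. 113. 195.] [576. 134. 200.]
200 12 [557. 113. 200.] [575. 118. 205.]
205 11 [556. 113. 206.] [575. 117. 210.]
210 19 [557. 113. 211.] [575. 117. 215.]
215 13 [559. 113. 215.] [568. 116. 220.]
```

View pics/s6.png

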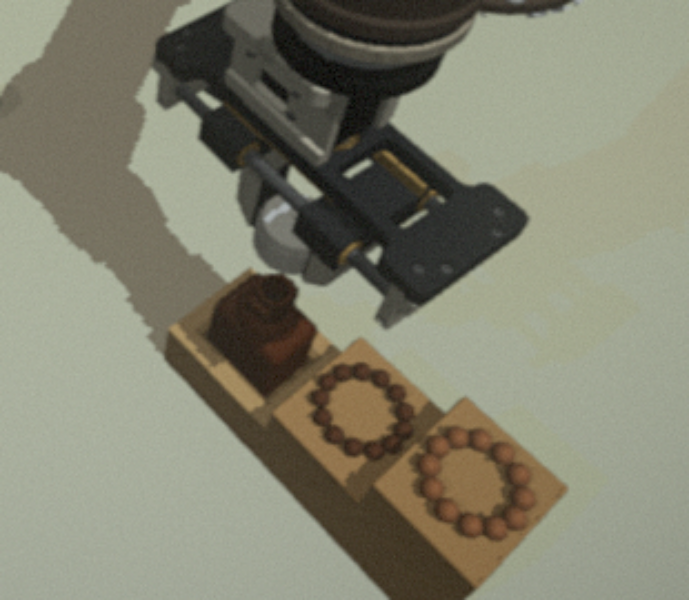

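The bottle is open, with its mouth at (278,292) and about 118 mm high, so it is fully down. The white cap at (285,235) is held level with its rim at about 167 mm, 49 mm clear. I'm handing in.

```bash
python3 -c "
from cell import sign_off
print(sign_off())"
```

```text
the job is handed in; nothing more can be done
None
```

The job is handed in: the bottle stands open and fully down in the well, and the gripper holds the white cap level about 5 cm above its mouth, at 22.5 s of the 58 s allowed; one early grasp missed because the reported tool height reads about 33 mm low, and no result came back from the hand-in.

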